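Swing-test two welding-jig stops and find the one that binds

ROBOT

A 7-joint arm with a two-finger parallel gripper is mounted at the origin on the work surface. World frame = base frame: x ahead of the robot, y to its left, z up, the work surface at z = 0. Lengths are in m, angles in rad, forces in N, time in s.
With the tool pointing down it reaches from about 0.425 to 0.925 m from the base axis. Payload 6.8 kg.
Tool frame: the origin (TCP) lies at the very end of the fingers, on their centre line; the grasp point (between the pads) lies 19 mm behind it (r.tcp_to_grasp is the distance from the TCP to the grasp point, in m); z points along the fingers, y is the line along which they close (so a half turn about z gives the same grasp; the last joint's range is limited). The gripper opens to 85 mm and grips with 20 to 120 N. Pads are 22 mm wide; open, the fingers measure 114 mm over their backs; the gripper's body (76 mm by 85 mm) begins 54 mm behind the grasp point. The pads swing forward as they close: fully open they stand 13 mm farther back than shut.
Start: joints at [1.062, 0.477, 0.022, 1.555, -0.011, 1.109, -0.083], TCP at [0.263, -0.622, 0.231] pointing down, gripper open.
Joint ranges: [-2.96, 2.96], [-0.34, 2.1], [-1.41, 1.46], [0.24, 2.44], [-1.37, 4.51], [0.17, 1.92], [-2.96, 2.96]. Speed limits (rad/s): [2.39, 2.39, 3.14, 3.14, 3.14, 3.14, 3.14].

INTERFACE

Orientations are given as a rotation vector (axis times angle).
In Python, from bench import r gives the robot as it stands.
- The arm moves only by the tool step_arm, never from a script. Its argument "moves" is a list of rows, each a list of 7 numbers: the shift along the tool's x, y, z in mm, then the turn, a rotation vector about the tool's x, y, z in rad, then the finger opening in mm, from 0 to 85.4. A call has 1 to 8 rows; each row is the pose to reach, as a shift and turn from the pose commanded when the call began, along the tool's axes at that moment; what a row does not reach only later rows make up. A row lasts 1/10 s, in which the tool goes at most 50 mm and 8.59 degrees, less where a joint would pass 70% of its speed; a pose out of reach is approached as far as the arm can. A call with a gripper value outside its range is refused whole. The fingers move at their own pace and stop on an object; "grip_force" is the grip in N (left out, the last holds). Time passes only in rows, so rows that repeat a pose let the fingers close. It gives the time, the measured TCP pose, the force, the opening and the grip force at its end, in the units of the state.
- r.get_obs(): the state, without advancing time (a new reading comes with each control period).
- r.grab_frame(name): name is "scene" or "top" or "wrist"; returns a dict with "image" (420x560x3 uint8, red, green, blue), "depth" (420x560 float32, m along the optical axis (not along the pixel's ray), 0 where there is no reading), "mtx" (3x3 intrinsics, pixels), "k1" (the pictures are not rectified: a ray, as slopes to the right and down, at radius r is drawn at 1 + k1 r^2 times it, then the intrinsics apply), "rvec" (rotation vector, rad) and "tvec" (3), from world to camera coordinates, as OpenCV has them. Camera axes: x right, y down, z forward; pixel columns grow to the right and rows downward; lengths in m; the calibration is good to about 2 mm. A picture is of the moment at which its call begins.
- r.hand_in(): hands the job in; it is judged then, once.
The state is a dict: "clock": time; "joints": joint angles; "qvel": joint speeds; "tau": joint torques, N m; "tcp_pos": TCP position; "orientation": TCP orientation; "contact_force": force on the tool from outside, world axes, zero at the start; "moment": the same for the moment, N m; "grip_width": finger opening in m; "gripper_force": force on a finger pad.
Only numpy, scipy, OpenCV 4.12 (cv2) and the standard library are available. Lean on these libraries where they do the work, as an engineer would, in place of code of your own. Each camera call takes 0.05 s, during which the arm holds its last target. There are 200 camera calls.

TASK

Swing-test the two hinged stop arms of the welding jig by their black knobs, the robot's left one first and then the right one, starting near closed and swinging towards the robot's left: one turns freely all the way, the other has something jammed in its pivot box and binds part-way. Open each arm until it comes to its open stop or you feel it bind, and never force the binding one (15 N at the knob is plenty). Leave the free arm fully open and the binding arm swung back fully closed, let go of both, and leave the spray can, the hammer and the wire brush alone.

Things in the scene. Friction and masses are not known exactly. Their poses are not given: they have to be found in the camera images.
- left_knob (a point): The middle of the upright black round knob (24 mm across, 62 mm tall, from 53 to 115 mm above the table) near the end of the robot's left (+y) swing arm; this point is 90 mm above the table. It stands 150 mm from the pivot axis; the arm is a bright steel flat bar (28 mm wide, top face 47 mm above the table) that reaches 16 mm beyond the knob's axis. Free space all round above the bar.
- left_pivot (a point): On the vertical pivot axis of the robot's left (+y) arm, on the roof (70 mm above the table) of its closed blue steel pivot box (129 x 134 mm, fixed on a 205 x 170 mm foot plate), marked by a steel boss. The frame is that of the box: its front, from whose slot the arm reaches out, faces its own -x; its +y is to the left as seen from the robot.
- left_arm (a joint): Arm angle, rad: 0 = closed stop, knob to the robot's right (40 deg off the box's -x towards its -y); grows as the knob swings to the robot's left (clockwise from above); 1.4 = open stop. Stays where left. Starts at 0 to 0.2. Free: drags about 2 N at the knob. Jammed: binds from 0.5 to 0.8 rad on, the force then rising springily, about 1 N per mm of knob travel.
- right_knob (a point): The middle of the upright black round knob (24 mm across, 62 mm tall, from 53 to 115 mm above the table) near the end of the robot's right (-y) swing arm; this point is 90 mm above the table. It stands 150 mm from the pivot axis; the arm is a bright steel flat bar (28 mm wide, top face 47 mm above the table) that reaches 16 mm beyond the knob's axis. Free space all round above the bar.
- right_pivot (a point): On the vertical pivot axis of the robot's right (-y) arm, on the roof (70 mm above the table) of its closed blue steel pivot box (129 x 134 mm, fixed on a 205 x 170 mm foot plate), marked by a steel boss. The frame is that of the box: its front, from whose slot the arm reaches out, faces its own -x; its +y is to the left as seen from the robot.
- right_arm (a joint): Arm angle, rad: 0 = closed stop, knob to the robot's right (40 deg off the box's -x towards its -y); grows as the knob swings to the robot's left (clockwise from above); 1.4 = open stop. Stays where left. Starts at 0 to 0.2. Free: drags about 2 N at the knob. Jammed: binds from 0.5 to 0.8 rad on, the force then rising springily, about 1 N per mm of knob travel.
- left_box: The left arm's fixed blue pivot box; origin on the table, under the pivot axis. Same axes as left_pivot. What is inside cannot be seen.
- right_box: The right arm's fixed blue pivot box, the same as the left one; origin on the table, under the pivot axis.
- spray: Spray can, 56 mm across, 170 mm tall, standing beyond the boxes; origin at the centre of its underside. Leave alone.
- hammer: Hammer with a yellow handle, lying to the right of the arms. Leave alone.
- cupbrush: Brass wire cup brush, 64 mm across, 42 mm tall, to the left of the arms; origin at the centre of its underside. Leave alone.

How it is judged:
By the outcome, as a careful person would: the job done as asked, in the order asked, and still so for the second after the job is handed in, with the robot touching nothing.
It also fails if it takes over 72 s, if anything falls off the work surface, if the arm or the gripper's body presses on something with over 40 N, if the wrist force passes 120 N, or if a joint passes its speed limit or range.

## Working session

There is one attempt and no reset: what is moved stays moved. The work goes in short steps, Python scripts to look and compute and a tool call to move; the robot and the scene stay as the last step left them, time stands still between calls to the robot, and variables do not carry over. Pictures are saved under pics/ and viewed, at most 10 in all, crops included, and the job is handed in when it is done.

Besides the shell and the picture viewer there is one more tool, called after "Request:" in YAML: its name, and indented under it one key for each argument. step_arm: Moves the arm, as the interface text tells. Its arguments: {"type":"object","properties":{"moves":{"type":"array","items":{"type":"array","items":{"type":"number"}}},"grip_force":{"type":"number"}},"required":["moves"]}

```bash
mkdir -p pics; cat > h.py <<'E'
import numpy as np, cv2, pickle
from bench import r
from scipy.spatial.transform import Rotation as R
def grab(n):
    f=r.grab_frame(n); pickle.dump(f,open(n+'.pkl','wb')); return f
def cloud(f):
    h,w=f['depth'].shape; u,v=np.meshgrid(np.arange(w),np.arange(h))
    K=f['mtx']; d=np.zeros(5); d[0]=0
    x=(u-K[0,2])/K[0,0]; y=(v-K[1,2])/K[1,1]; X,Y=x.copy(),y.copy()
    for _ in range(20):
        s=1+f['k1']*(X*X+Y*Y); X=x/s; Y=y/s
    P=np.stack([X,Y,np.ones_like(X)],-1)*f['depth'][...,None]
    M=cv2.Rodrigues(np.array(f['rvec'],float))[0]
    return (P-np.array(f['tvec']).ravel())@M
E
python3 - <<'E'
from h import *
for n in ('top','scene'):
    f=grab(n); cv2.imwrite(f'pics/{n}1.png',f['image'][...,::-1])
o=r.get_obs(); print({k:np.round(v,3) for k,v in o.items()}, R.from_rotvec(o['orientation']).as_matrix().round(3))
E
```

```text
{'clock': np.float64(0.1), 'joints': array([ 1.062,  0.478,  0.022,  1.556, -0.012,  1.109, -0.083]), 'qvel': array([ 0.   , -0.002,  0.   , -0.002, -0.001,  0.   , -0.   ]), 'tau': array([ 4.0000e-03, -5.9775e+01,  1.6130e+00, -2.8195e+01,  1.3000e-02,
        5.0000e-03, -0.0000e+00]), 'tcp_pos': array([ 0.263, -0.621,  0.23 ]), 'orientation': array([-3.077e+00, -6.250e-01,  1.000e-03]), 'contact_force': array([-0.615,  0.024,  0.06 ]), 'moment': array([-0.006,  0.017, -0.017]), 'gripper_force': np.float64(0.0), 'grip_width': np.float64(0.085)} [[ 0.921  0.39  -0.001]
 [ 0.39  -0.921  0.001]
 [-0.    -0.002 -1.   ]]
```

View pics/top1.png

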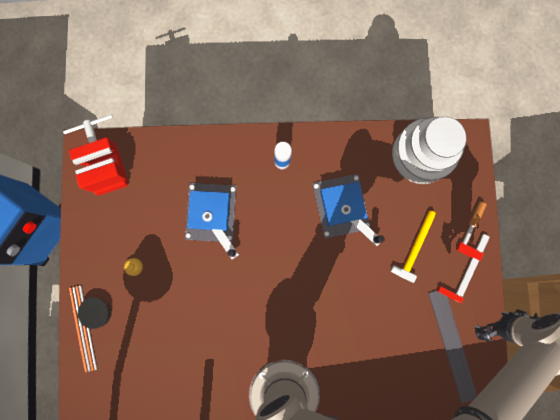

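View pics/scene1.png

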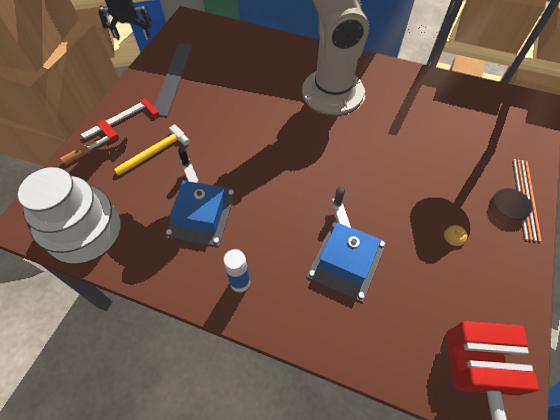

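Top view: left boss at (207,216), left knob at about (233,253). Right boss at (346,209), right knob at about (379,239). The spray can, hammer and brush are clear of the swing areas.

```bash
python3 - <<'E'
from h import *
for n,ks in (('top',dict(L=((207,216),(233,253)),R=((346,209),(379,239)))),('scene',dict(L=((353,241),(340,192)),R=((199,193),(184,157))))):
    f=pickle.load(open(n+'.pkl','rb')); P=cloud(f); im=f['image'].astype(int)
    for s,(b,k) in ks.items():
        x,y=b; q=P[y-1:y+2,x-1:x+2].reshape(-1,3); piv=np.median(q,0)
        roof=P[(abs(P[...,2]-.07)<.006)&(np.linalg.norm(P[...,:2]-piv[:2],axis=-1)<.11)&(im[...,2]-im[...,0]>40)]
        c,sz,a=cv2.minAreaRect((roof[:,:2]*1000).astype(np.float32))
        x,y=k; w=P[y-25:y+26,x-25:x+26]; ii=im[y-25:y+26,x-25:x+26].max(-1)
        d=np.linalg.norm(w[...,:2]-piv[:2],axis=-1)
        m=(w[...,2]>.06)&(w[...,2]<.125)&(ii<90)&(d>.12)&(d<.18); kn=w[m]
        top=kn[kn[:,2]>.108]
        km=top.mean(0) if len(top) else kn.mean(0)
        dd=km-piv; 
        print(n,s,'piv',piv.round(3),'rect',np.round(c,1),np.round(sz,1),round(a,1),'knob',km.round(4),len(top),len(kn),'r',np.hypot(*dd[:2]).round(3),'az',np.degrees(np.arctan2(dd[1],dd[0])).round(1))
E
```

```text
top L piv [0.622 0.245 0.081] rect [645.5 244.4] [131.4 129.4] 85.5 knob [0.4964 0.1642 0.1148] 31 39 r 0.15 az -147.5
top R piv [ 0.634 -0.229  0.082] rect [ 656.5 -223.8] [128.4 134.6] 9.9 knob [ 0.5287 -0.3336  0.1154] 35 59 r 0.148 az -135.1
scene L piv [0.624 0.248 0.079] rect [647.  247.9] [133.4 131.8] 85.2 knob [0.5051 0.1682 0.1124] 27 93 r 0.143 az -146.1
scene R piv [ 0.637 -0.223  0.079] rect [ 658.2 -220.2] [131.1 133.9] 10.3 knob [ 0.5313 -0.3305  0.1134] 42 114 r 0.151 az -134.3
```

```bash
cat >> h.py <<'E'
PIV=dict(L=np.array([.623,.246]),R=np.array([.635,-.226])); CLOSED=dict(L=215.4,R=230.)
def knob(s,th,rad=.15):
    a=np.radians(CLOSED[s])-th; return PIV[s]+rad*np.array([np.cos(a),np.sin(a)])
def plan(ways, base=None):
    """ways: list of (x,y,z,tool-x azimuth deg); prints rows in current tool frame"""
    o=r.get_obs(); T=np.array(o['tcp_pos']) if base is None else np.array(base[0]); M=R.from_rotvec(o['orientation'] if base is None else base[1])
    for x,y,z,a in ways:
        a=np.radians(a); G=R.from_matrix(np.array([[np.cos(a),np.sin(a),0],[np.sin(a),-np.cos(a),0],[0,0,-1]]).T)
        print((M.inv().apply(np.array([x,y,z])-T)*1000).round(0), (M.inv()*G).as_rotvec().round(3))
E
python3 - <<'E'
from h import *
plan([(.5,-.3,.23,87),(.52,.05,.23,151)])
print(knob('L',.04),knob('R',.085),knob('L',1.4),knob('R',1.4))
E
```

```text
[ 343. -203.    1.] [-2.000e-03 -1.000e-03 -1.118e+00]
[ 498. -518.    1.] [-1.000e-03 -2.000e-03 -2.235e+00]
[0.49735387 0.16406679] [ 0.52917465 -0.33230614] [0.51659039 0.35172131] [ 0.50537734 -0.15051513]
```

Request:
step_arm:
  moves:
    - [43,-25,0,0,0,-0.14,60]
    - [86,-50,0,0,0,-0.28,60]
    - [129,-75,0,0,0,-0.42,60]
    - [172,-100,0,0,0,-0.56,60]
    - [214,-126,0,0,0,-0.7,60]
    - [257,-152,0,0,0,-0.84,60]
    - [300,-178,0,0,0,-0.98,60]
    - [343,-203,0,0,0,-1.12,60]
  grip_force: 20

```text
clock: 0.9
tcp_pos: [0.5004, -0.2992, 0.2312]
orientation: [-2.27, -2.171, 0.001]
contact_force: [-0.4, -1.2, -0.4]
grip_width: 0.0598
gripper_force: 0.0
```

```bash
python3 - <<'E'
from h import *
print(r.get_obs()['joints'].round(2))
plan([(.52,.05,.23,151)])
E
```

```text
[ 0.7   0.35 -0.34  1.76  0.13  1.05  0.27]
[350.   4.   1.] [-0.    -0.    -1.109]
```

Request:
step_arm:
  moves:
    - [44,0,0,0,0,-0.14,60]
    - [88,1,0,0,0,-0.28,60]
    - [131,1,0,0,0,-0.42,60]
    - [175,2,0,0,0,-0.56,60]
    - [219,2,0,0,0,-0.7,60]
    - [263,3,0,0,0,-0.84,60]
    - [306,4,0,0,0,-0.98,60]
    - [350,4,0,0,0,-1.11,60]

```text
clock: 1.7
tcp_pos: [0.521, 0.0497, 0.2312]
orientation: [-0.786, -3.042, 0.001]
contact_force: [0.9, 0.5, 0.2]
grip_width: 0.0601
gripper_force: 0.0
```

```bash
python3 - <<'E'
from h import *
print(r.get_obs()['joints'].round(2))
plan([(.497,.164,.17,213)])
E
```

```text
[ 0.37  0.3  -0.7   1.88  0.23  1.04  0.64]
[76. 88. 61.] [-0.    -0.    -1.082]
```

Request:
step_arm:
  moves:
    - [10,11,0,0,0,-0.14,60]
    - [20,22,0,0,0,-0.28,60]
    - [30,33,0,0,0,-0.42,60]
    - [40,44,0,0,0,-0.56,60]
    - [50,55,15,0,0,-0.7,60]
    - [60,66,30,0,0,-0.84,60]
    - [70,80,45,0,0,-0.98,60]
    - [76,88,61,0,0,-1.08,60]

```text
clock: 2.5
tcp_pos: [0.4976, 0.1635, 0.1697]
orientation: [-0.891, 3.012, 0.001]
contact_force: [0.4, -0.4, -0.0]
grip_width: 0.0601
gripper_force: 0.0
```

```bash
python3 - <<'E'
from h import *
o=r.get_obs();print(o['joints'].round(2),o['contact_force'])
plan([(.497,.164,.068,213)])
f=grab('wrist'); cv2.imwrite('pics/w1.png',f['image'][...,::-1])
P=cloud(f); im=f['image'].max(-1); m=(P[...,2]>.105)&(P[...,2]<.12)&(np.linalg.norm(P[...,:2]-[.497,.164],axis=-1)<.03)
print(m.sum(), P[m].mean(0), P[m].min(0),P[m].max(0))
E
```

```text
[ 0.29  0.45 -0.91  1.93  0.43  0.97  1.32] [ 0.37855611 -0.39312395 -0.04468751]
[  0.   1. 102.] [ 0.     0.    -0.001]
1365 [0.49552918 0.16362686 0.11377581] [0.48510953 0.15293017 0.10510671] [0.50833047 0.17655506 0.11642318]
```

View pics/w1.png

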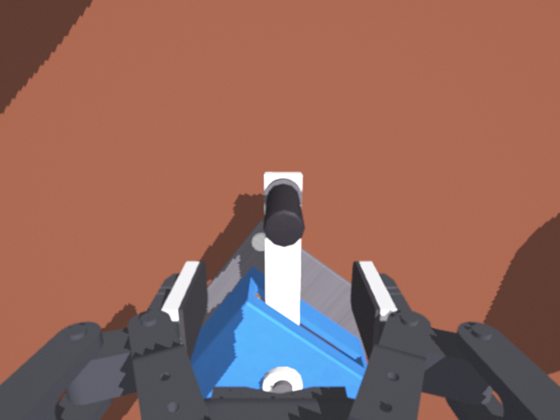

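The knob is at (284,220), centred between the fingers, and the bar is lined up with the tool, so I can go down.

Request:
step_arm:
  moves:
    - [0,0,30,0,0,0,60]
    - [0,0,60,0,0,0,60]
    - [0,0,85,0,0,0,60]
    - [0,0,102,0,0,0,60]
    - [0,0,102,0,0,0,31]
    - [0,0,102,0,0,0,31]
    - [0,0,102,0,0,0,31]

```text
clock: 3.25
tcp_pos: [0.4986, 0.1629, 0.0695]
orientation: [-0.881, 3.014, 0.001]
contact_force: [-0.9, 1.0, -1.6]
grip_width: 0.0307
gripper_force: 0.6
```

```bash
python3 - <<'E'
from h import *
o=r.get_obs();print(o['joints'].round(2),o['contact_force'])
for a,b in ((.04,.4),(.4,.7)):
    pass
for t in (.1,.16,.22,.28,.34,.4,.46,.52):
    x,y=knob('L',t); plan([(x,y,.068,215.4-np.degrees(t))])
E
```

```text
[ 0.19  0.58 -0.8   2.    0.59  0.8   1.19] [-0.87187097  1.04168389 -1.64232956]
[ 0. 11.  1.] [-0.     0.002  0.051]
[-0. 20.  1.] [-0.     0.002  0.111]
[-2. 29.  1.] [0.    0.002 0.171]
[-4. 37.  1.] [0.    0.002 0.231]
[-6. 46.  1.] [0.    0.002 0.291]
[-9. 55.  1.] [0.    0.002 0.351]
[-12.  63.   1.] [0.    0.002 0.411]
[-16.  71.   1.] [0.    0.002 0.471]
```

Request:
step_arm:
  moves:
    - [0,10,0,0,0,0.05,31]
    - [0,20,0,0,0,0.11,31]
    - [-2,29,0,0,0,0.17,31]
    - [-4,37,0,0,0,0.23,31]
    - [-6,46,0,0,0,0.29,31]
    - [-9,55,0,0,0,0.35,31]

```text
clock: 3.85
tcp_pos: [0.4765, 0.2128, 0.0694]
orientation: [-0.338, 3.122, -0.003]
contact_force: [0.1, -2.6, 0.3]
grip_width: 0.0313
gripper_force: 1.2
```

```bash
cat >> h.py <<'E'
def st(s):
    o=r.get_obs(); p=np.array(o['tcp_pos'])[:2]-PIV[s]; a=np.arctan2(p[1],p[0]); f=np.array(o['contact_force'])
    t=np.array([np.sin(a),-np.cos(a)]); n=p/np.hypot(*p)
    print('angle',round((np.radians(CLOSED[s])-a)%(2*np.pi),3),'rad',np.hypot(*p).round(4),'F opening dir',(f[:2]@t).round(2),'F out',(f[:2]@n).round(2),'joints',o['joints'].round(2))
E
python3 - <<'E'
from h import *
st('L')
E
```

```text
angle 0.395 rad 0.1503 F opening dir -2.53 F out 0.5 joints [ 0.03  0.55 -0.72  2.01  0.53  0.77  0.78]
```

Request:
step_arm:
  moves:
    - [0,7,0,0,0,0.05,31]
    - [-1,15,0,0,0,0.1,31]
    - [-2,22,0,0,0,0.15,31]

```text
clock: 4.15
tcp_pos: [0.4733, 0.2348, 0.0693]
orientation: [-0.104, 3.139, -0.002]
contact_force: [-1.8, -3.6, 2.3]
grip_width: 0.0311
gripper_force: 1.5
```

```bash
python3 -c "
from h import *
st('L')"
```

```text
angle 0.543 rad 0.1501 F opening dir -3.42 F out 2.08 joints [-0.04  0.55 -0.69  2.    0.51  0.76  0.61]
```

Request:
step_arm:
  moves:
    - [0,5,0,0,0,0.033,31]
    - [0,10,0,0,0,0.066,31]
    - [0,10,0,0,0,0.066,31]

```text
clock: 4.45
tcp_pos: [0.4728, 0.2458, 0.0693]
orientation: [-0.005, 3.14, 0.0]
contact_force: [0.1, -0.3, 0.1]
grip_width: 0.0309
gripper_force: 0.1
```

```bash
python3 -c "
from h import *
st('L')"
```

```text
angle 0.616 rad 0.1502 F opening dir -0.33 F out -0.1 joints [-0.07  0.55 -0.67  1.99  0.5   0.76  0.54]
```

Request:
step_arm:
  moves:
    - [0,5,0,0,0,0.033,31]
    - [0,10,0,0,0,0.066,31]
    - [-1,13,0,0,0,0.09,31]
    - [-1,13,0,0,0,0.09,31]

```text
clock: 4.85
tcp_pos: [0.4737, 0.2584, 0.0688]
orientation: [0.136, 3.138, -0.0]
contact_force: [-0.7, -2.3, 1.1]
grip_width: 0.0312
gripper_force: 1.0
```

Request:
step_arm:
  moves:
    - [0,5,0,0,0,0.033,31]
    - [0,10,0,0,0,0.066,31]
    - [-1,13,0,0,0,0.09,31]
    - [-1,13,0,0,0,0.09,31]

```text
clock: 5.25
tcp_pos: [0.4752, 0.268, 0.0682]
orientation: [-0.279, -3.128, 0.009]
contact_force: [-2.9, -10.2, 8.1]
grip_width: 0.031
gripper_force: 5.0
```

```bash
python3 -c "
from h import *
st('L')"
```

```text
angle 0.765 rad 0.1494 F opening dir -10.54 F out 1.35 joints [-0.14  0.56 -0.62  1.96  0.47  0.77  0.35]
```

The left arm binds at about 0.75 rad, with 10 N held while the tool was still. I'll swing it back closed.

Request:
step_arm:
  moves:
    - [0,-10,0,0,0,-0.07,31]
    - [-1,-21,0,0,0,-0.14,31]
    - [-3,-31,0,0,0,-0.21,31]
    - [-6,-41,0,0,0,-0.28,31]
    - [-9,-51,0,0,0,-0.35,31]
    - [-13,-61,0,0,0,-0.42,31]
    - [-18,-71,0,0,0,-0.49,31]
    - [-23,-80,0,0,0,-0.56,31]

```text
clock: 6.05
tcp_pos: [0.4849, 0.1895, 0.0689]
orientation: [-0.605, 3.08, 0.004]
contact_force: [0.6, 2.8, 0.3]
grip_width: 0.0309
gripper_force: 1.1
```

```bash
python3 -c "
from h import *
st('L')
x,y=knob('L',.06); plan([(x,y,.069,215.4-np.degrees(.06))])
x,y=knob('L',-0.02); plan([(x,y,.069,215.4-np.degrees(0))])
"
```

```text
angle 0.23 rad 0.1492 F opening dir 2.3 F out -1.64 joints [ 0.11  0.57 -0.76  2.02  0.56  0.77  0.97]
[ -1. -25.  -0.] [ 0.002  0.003 -0.17 ]
[ -4. -37.  -0.] [ 0.002  0.003 -0.23 ]
```

Request:
step_arm:
  moves:
    - [0,-8,0,0,0,-0.06,31]
    - [-1,-16,0,0,0,-0.12,31]
    - [-1,-25,0,0,0,-0.17,31]
    - [-2,-31,0,0,0,-0.21,31]
    - [-3,-35,0,0,0,-0.23,31]
    - [-3,-35,0,0,0,-0.23,31]

```text
clock: 6.65
tcp_pos: [0.5007, 0.1571, 0.0686]
orientation: [-0.947, 2.994, 0.001]
contact_force: [0.0, 0.5, -0.2]
grip_width: 0.0309
gripper_force: 0.0
```

```bash
python3 -c "
from h import *
st('L')"
```

```text
angle 6.272 rad 0.1511 F opening dir 0.39 F out -0.3 joints [ 0.21  0.59 -0.81  2.    0.6   0.8   1.24]
```

Request:
step_arm:
  moves:
    - [0,-3,0,0,0,0,31]
    - [0,-5,0,0,0,0,31]
    - [0,-5,0,0,0,0,31]

```text
clock: 6.95
tcp_pos: [0.5008, 0.1567, 0.0685]
orientation: [0.953, -2.993, -0.008]
contact_force: [-5.7, 8.1, 0.6]
grip_width: 0.0311
gripper_force: 5.1
```

Request:
step_arm:
  moves:
    - [0,-2,0,0,0,0,31]
    - [0,-3,0,0,0,0,31]
    - [0,-3,0,0,0,0,31]

```text
clock: 7.25
tcp_pos: [0.5009, 0.1567, 0.0684]
orientation: [0.956, -2.991, -0.012]
contact_force: [-10.0, 13.5, 1.6]
grip_width: 0.0312
gripper_force: 8.5
```

```bash
python3 -c "
from h import *
st('L')"
```

```text
angle 6.27 rad 0.1513 F opening dir 16.77 F out 0.1 joints [ 0.22  0.59 -0.82  2.    0.59  0.8   1.25]
```

The arm is at its closed stop. I'll centre the fingers, open them and lift.

Request:
step_arm:
  moves:
    - [0,6,0,0,0,0,31]
    - [0,11,0,0,0,0,40]
    - [0,11,0,0,0,0,60]
    - [0,11,0,0,0,0,60]
    - [0,11,0,0,0,0,60]
    - [0,11,-40,0,0,0,60]
    - [0,11,-85,0,0,0,60]
    - [0,11,-130,0,0,0,60]

```text
clock: 8.05
tcp_pos: [0.498, 0.159, 0.1995]
orientation: [0.947, -2.994, -0.0]
contact_force: [1.4, -0.4, 0.0]
grip_width: 0.0597
gripper_force: 0.0
```

```bash
python3 - <<'E'
from h import *
st('L'); f=grab('wrist'); cv2.imwrite('pics/w2.png',f['image'][...,::-1])
P=cloud(f); m=(P[...,2]>.112)&(P[...,2]<.118)&(np.linalg.norm(P[...,:2]-[.5,.16],axis=-1)<.03)
k=P[m].mean(0); d=k[:2]-PIV['L']; print(k, np.hypot(*d), (np.radians(215.4)-np.arctan2(d[1],d[0]))%(2*np.pi))
plan([(.50,-.02,.23,149),(.5,-.2,.23,97),(.529,-.332,.2,45)])
E
```

```text
angle 0.01 rad 0.1523 F opening dir -1.15 F out -0.93 joints [ 0.34  0.42 -0.95  1.9   0.39  1.02  1.4 ]
[0.50006819 0.158935   0.11446315] 0.15064044997492707 0.0016129836191316471
[ 105. -148.  -24.] [0.003 0.009 1.154]
[ 209. -295.  -24.] [0.007 0.008 2.062]
[ 262. -419.    6.] [0.013 0.005 2.969]
```

View pics/w2.png

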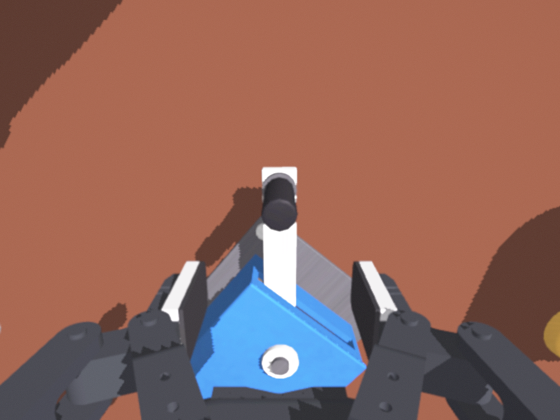

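The left knob is at (279,205), free of the fingers, and it measures about 0.00 rad, so the arm is closed. Next is the right arm.

Request:
step_arm:
  moves:
    - [0,0,-30,0,0,0.14,60]
    - [17,-25,-30,0,0,0.28,60]
    - [34,-50,-30,0,0,0.42,60]
    - [52,-75,-30,0,0,0.56,60]
    - [70,-100,-30,0,0,0.7,60]
    - [88,-125,-30,0,0,0.84,60]
    - [105,-148,-30,0,0,0.98,60]
    - [122,-170,-30,0,0,1.12,60]

```text
clock: 8.9
tcp_pos: [0.4962, -0.0516, 0.2284]
orientation: [0.798, 3.038, -0.001]
contact_force: [-1.1, 0.6, 0.3]
grip_width: 0.0597
gripper_force: 0.0
```

```bash
python3 - <<'E'
from h import *
st('L')
plan([(.51,-.25,.22,87)])
E
```

```text
angle 5.733 rad 0.3235 F opening dir 1.23 F out -0.15 joints [ 0.57  0.26 -0.69  1.94  0.19  1.01  0.85]
[-110. -166.    8.] [0.000e+00 1.000e-03 1.109e+00]
```

Request:
step_arm:
  moves:
    - [-14,-21,0,0,0,0.14,60]
    - [-28,-42,0,0,0,0.28,60]
    - [-41,-62,0,0,0,0.42,60]
    - [-55,-83,0,0,0,0.56,60]
    - [-69,-104,0,0,0,0.7,60]
    - [-83,-125,0,0,0,0.84,60]
    - [-96,-145,0,0,0,0.98,60]
    - [-110,-166,0,0,0,1.11,60]

```text
clock: 9.7
tcp_pos: [0.5117, -0.2496, 0.2283]
orientation: [2.279, 2.163, -0.0]
contact_force: [0.1, -0.1, 0.2]
grip_width: 0.0601
gripper_force: 0.0
```

```bash
python3 - <<'E'
from h import *
st('R')
plan([(.529,-.332,.19,45)])
E
```

```text
angle 0.684 rad 0.1256 F opening dir -0.13 F out -0.12 joints [ 0.66  0.34 -0.39  1.8   0.15  1.04  0.16]
[-81.  22.  38.] [-0.     0.     0.733]
```

Request:
step_arm:
  moves:
    - [-14,4,5,0,0,0.13,60]
    - [-28,8,10,0,0,0.26,60]
    - [-42,12,16,0,0,0.39,60]
    - [-56,16,24,0,0,0.52,60]
    - [-70,20,32,0,0,0.65,60]
    - [-81,22,38,0,0,0.73,60]
    - [-81,22,38,0,0,0.73,60]

```text
clock: 10.4
tcp_pos: [0.5291, -0.332, 0.1892]
orientation: [-2.898, -1.211, 0.003]
contact_force: [0.5, -0.2, -0.6]
grip_width: 0.0601
gripper_force: 0.0
```

```bash
python3 - <<'E'
from h import *
st('R'); f=grab('wrist'); cv2.imwrite('pics/w3.png',f['image'][...,::-1])
P=cloud(f); m=(P[...,2]>.112)&(P[...,2]<.118)&(np.linalg.norm(P[...,:2]-[.529,-.332],axis=-1)<.03)
k=P[m].mean(0); d=k[:2]-PIV['R']; print(k, np.hypot(*d), (np.radians(230)-np.arctan2(d[1],d[0]))%(2*np.pi))
plan([(*k[:2],.069,45)])
E
```

```text
angle 0.087 rad 0.1499 F opening dir -0.48 F out -0.26 joints [ 0.62  0.45 -0.21  1.71  0.11  1.   -0.41]
[ 0.52992026 -0.33491225  0.11435932] 0.15133945000065405 0.06935876118513473
[ -3.   3. 121.] [-0.001  0.001  0.01 ]
```

View pics/w3.png

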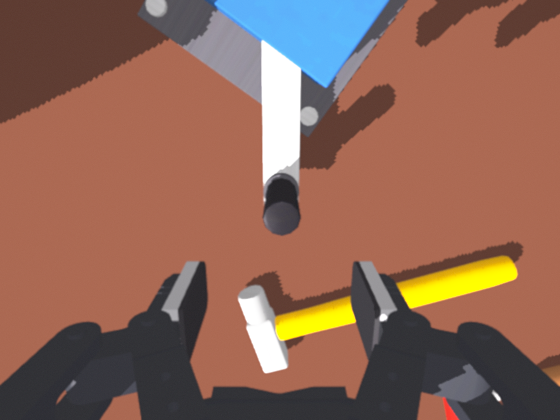

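The right knob is at (282,215), centred between the fingers. The hammer lies low and clear of them, so I'll go down.

Request:
step_arm:
  moves:
    - [-2,2,30,0,0,0,60]
    - [-2,2,60,0,0,0,60]
    - [-2,2,90,0,0,0,60]
    - [-2,2,121,0,0,0,60]
    - [-2,2,121,0,0,0,31]
    - [-2,2,121,0,0,0,31]
    - [-2,2,121,0,0,0,31]

```text
clock: 11.15
tcp_pos: [0.5316, -0.3334, 0.0715]
orientation: [2.894, 1.216, 0.003]
contact_force: [0.0, -0.5, 1.1]
grip_width: 0.0311
gripper_force: 0.0
```

Request:
step_arm:
  moves:
    - [0,-10,0,0,0,0.06,31]
    - [1,-19,0,0,0,0.12,31]
    - [2,-27,0,0,0,0.18,31]
    - [4,-36,0,0,0,0.24,31]
    - [7,-44,0,0,0,0.3,31]
    - [10,-53,0,0,0,0.36,31]

```text
clock: 11.75
tcp_pos: [0.5007, -0.2903, 0.0718]
orientation: [3.065, 0.672, 0.005]
contact_force: [0.6, -2.2, -0.1]
grip_width: 0.0304
gripper_force: 1.2
```

```bash
python3 -c "
from h import *
st('R')"
```

```text
angle 0.426 rad 0.1489 F opening dir -2.27 F out 0.41 joints [ 0.5   0.52 -0.11  1.91  0.08  0.71 -0.79]
```

Request:
step_arm:
  moves:
    - [0,-7,0,0,0,0.05,31]
    - [1,-15,0,0,0,0.1,31]
    - [2,-22,0,0,0,0.15,31]
    - [2,-22,0,0,0,0.15,31]

```text
clock: 12.15
tcp_pos: [0.4931, -0.2679, 0.0714]
orientation: [3.108, 0.447, 0.004]
contact_force: [0.7, -0.6, -0.2]
grip_width: 0.0307
gripper_force: 0.0
```

Request:
step_arm:
  moves:
    - [0,-6,0,0,0,0.04,31]
    - [0,-12,0,0,0,0.08,31]
    - [0,-12,0,0,0,0.08,31]

```text
clock: 12.45
tcp_pos: [0.4899, -0.2564, 0.0708]
orientation: [3.124, 0.324, 0.004]
contact_force: [0.9, 0.0, 0.0]
grip_width: 0.0306
gripper_force: 0.0
```

Request:
step_arm:
  moves:
    - [0,-6,0,0,0,0.04,31]
    - [0,-12,0,0,0,0.08,31]
    - [0,-12,0,0,0,0.08,31]

```text
clock: 12.75
tcp_pos: [0.487, -0.2446, 0.0701]
orientation: [3.135, 0.199, 0.002]
contact_force: [-0.5, -0.3, -0.1]
grip_width: 0.0309
gripper_force: 0.0
```

Request:
step_arm:
  moves:
    - [0,-6,0,0,0,0.04,31]
    - [0,-12,0,0,0,0.08,31]
    - [0,-12,0,0,0,0.08,31]

```text
clock: 13.05
tcp_pos: [0.4851, -0.2326, 0.0697]
orientation: [3.141, 0.074, 0.001]
contact_force: [0.4, -0.2, 0.9]
grip_width: 0.0309
gripper_force: 0.0
```

```bash
python3 -c "
from h import *
st('R')"
```

```text
angle 0.829 rad 0.15 F opening dir -0.26 F out -0.39 joints [ 0.34  0.47 -0.02  2.01  0.01  0.66 -1.2 ]
```

Request:
step_arm:
  moves:
    - [0,-9,0,0,0,0.06,31]
    - [1,-18,0,0,0,0.12,31]
    - [2,-27,0,0,0,0.18,31]
    - [4,-36,0,0,0,0.24,31]
    - [7,-44,0,0,0,0.3,31]
    - [10,-53,0,0,0,0.36,31]
    - [13,-61,0,0,0,0.42,31]
    - [13,-61,0,0,0,0.42,31]

```text
clock: 13.85
tcp_pos: [0.4952, -0.1706, 0.0694]
orientation: [-3.087, 0.581, 0.0]
contact_force: [0.2, 1.0, 1.0]
grip_width: 0.0308
gripper_force: 0.0
```

```bash
python3 -c "
from h import *
st('R')"
```

```text
angle 1.25 rad 0.1504 F opening dir 1.05 F out 0.16 joints [ 0.14  0.45  0.08  2.05 -0.06  0.64 -1.67]
```

Request:
step_arm:
  moves:
    - [0,-7,0,0,0,0.05,31]
    - [1,-14,0,0,0,0.09,31]
    - [1,-20,0,0,0,0.13,31]
    - [2,-24,0,0,0,0.15,31]
    - [2,-24,0,0,0,0.15,31]

```text
clock: 14.35
tcp_pos: [0.5054, -0.1495, 0.0692]
orientation: [-3.035, 0.812, 0.001]
contact_force: [-0.1, -0.2, 0.0]
grip_width: 0.0315
gripper_force: 0.0
```

Request:
step_arm:
  moves:
    - [0,-3,0,0,0,0,31]
    - [0,-4,0,0,0,0,31]
    - [0,-4,0,0,0,0,31]

```text
clock: 14.65
tcp_pos: [0.5056, -0.1492, 0.0691]
orientation: [3.03, -0.817, -0.003]
contact_force: [-4.4, -7.3, 2.9]
grip_width: 0.0314
gripper_force: 4.4
```

```bash
python3 -c "
from h import *
st('R')"
```

```text
angle 1.408 rad 0.1505 F opening dir -8.52 F out 0.02 joints [ 0.07  0.46  0.13  2.04 -0.09  0.64 -1.85]
```

Request:
step_arm:
  moves:
    - [0,-3,0,0,0,0,31]
    - [0,-3,0,0,0,0,31]

```text
clock: 14.85
tcp_pos: [0.5056, -0.1491, 0.0691]
orientation: [3.027, -0.819, -0.005]
contact_force: [-8.8, -13.5, 4.4]
grip_width: 0.0312
gripper_force: 7.9
```

Request:
step_arm:
  moves:
    - [0,6,0,0,0,0,31]
    - [0,10,0,0,0,0,40]
    - [0,10,0,0,0,0,60]
    - [0,10,0,0,0,0,60]
    - [0,10,0,0,0,0,60]
    - [0,10,-40,0,0,0,60]
    - [0,10,-85,0,0,0,60]
    - [0,10,-130,0,0,0,60]

```text
clock: 15.65
tcp_pos: [0.5037, -0.1516, 0.2006]
orientation: [3.034, -0.814, -0.002]
contact_force: [1.2, -1.8, 0.0]
grip_width: 0.06
gripper_force: 0.0
```

```bash
python3 - <<'E'
from h import *
st('R'); f=grab('wrist')
P=cloud(f); m=(P[...,2]>.112)&(P[...,2]<.118)&(np.linalg.norm(P[...,:2]-[.505,-.15],axis=-1)<.03)
k=P[m].mean(0); d=k[:2]-PIV['R']; print(k, np.hypot(*d), (np.radians(230)-np.arctan2(d[1],d[0]))%(2*np.pi))
f=grab('top'); cv2.imwrite('pics/top2.png',f['image'][...,::-1])
E
```

```text
angle 1.388 rad 0.1509 F opening dir -1.02 F out -1.94 joints [ 0.04  0.27  0.15  1.95 -0.05  0.93 -1.87]
[ 0.50555583 -0.15445706  0.1144441 ] 0.1478992403955032 1.3775733833854291
```

View pics/top2.png

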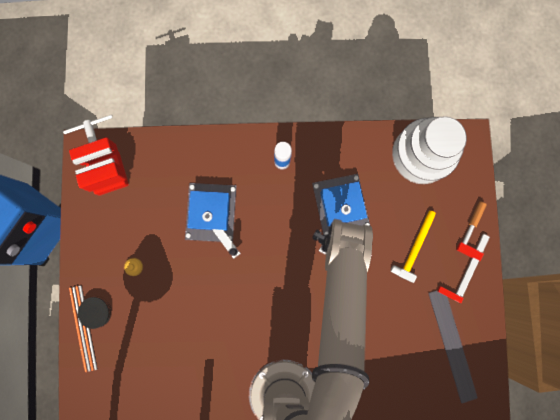

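The top view shows the left arm closed with its knob at (236,253). The right arm is at its open stop, where 16 N gave no further motion. The spray can, hammer and brush are where they started, and the gripper is clear.

```bash
python3 -c "
from bench import r
print(r.hand_in())"
```

```text
the job is handed in; nothing more can be done
None
```

The job is handed in: the left arm bound at about 0.75 rad (about 10 N) and is back at its closed stop; the right arm swung freely and is at its open stop. Both knobs are released, and the spray can, hammer and brush were not touched. I seated each arm against its end stop with about 16–17 N at the knob, slightly over your 15 N figure; for the binding left arm that was at the closed stop.

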